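# Break down a stack of leather blanks onto the job boards

### The arm

A 7-joint arm with a two-finger parallel gripper is mounted at the origin on a cart in front of the work surface, level with it; the furniture and walls round the work are solid. World frame = base frame: x ahead of the robot, y to its left, z up, the work surface at z = 0. Lengths are in mm, angles in rad, forces in N, time in s.
With the tool pointing down it reaches from about 425 to 950 mm from the base axis. Payload 16.7 kg.
Tool frame: the origin (TCP) lies midway between the tips of the shut fingers; the grasp point (between the pads) lies 19 mm behind it; z points along the fingers, y is the line along which they close (so a half turn about z gives the same grasp; the last joint's range is limited). The gripper opens to 94 mm and grips with 3 to 60 N. Pads are 16 mm wide; open, the fingers measure 119 mm over their backs; the gripper's body (75 mm by 177 mm) begins 78 mm behind the grasp point.
Start: joints at [-1.367, 0.426, 0.074, 1.606, -0.034, 1.111, -0.067], TCP at [233.866, 633.152, 205.467] pointing down, gripper open.
Joint ranges: [-2.85, 2.85], [-0.5, 2.14], [-1.23, 1.37], [0.21, 2.46], [-1.02, 4.16], [0.16, 2.05], [-2.73, 2.73]. Speed limits (rad/s): [1.89, 1.89, 2.39, 2.39, 3.01, 3.01, 3.01].

### API

Orientations are given as a unit quaternion [x, y, z, w].
In Python, from plant import state, snapshot, calibration, robot gives the robot as it stands.
- The arm moves only by the shell command python3 -m inch 'ROWS' [FORCE]. ROWS is JSON, a list that holds one entry, the list of rows, each a list of 7 numbers: the finger opening in m, from 0 to 0.094, then the shift along the world's x, y, z in m, then the turn, a rotation vector about the world's x, y, z in rad. In form: [[[claw, dx, dy, dz, rx, ry, rz], ...]]. A call has 1 to 8 rows; each row shifts and turns the commanded pose from where the row before left it; what a row does not reach is not made up. A row lasts 1/12 s, in which the tool goes at most 41.7 mm and 7.16 degrees, less where a joint would pass 70% of its speed; a pose out of reach is approached as far as the arm can. A call is refused whole if a number of a shift passes 0.0417 or a number of a turn 0.125, either way. A call with a gripper value outside its range is refused whole. The fingers move at their own pace and stop on an object; FORCE is the grip in N (left out, the last holds). Time passes only in rows, so rows that do not move let the fingers close. It gives the time, the measured TCP pose, the force, the opening and the grip force at its end, in the units of the state.
- state(): the state, without advancing time (a new reading comes with each control period).
- snapshot(name): name is "scene" or "top" or "wrist"; returns the picture (384x512x3 uint8, red, green, blue); there is no depth.
- calibration(name): a dict with "fx", "fy", "cx", "cy" (pixels), "pose" (4x4, takes a point from camera to world coordinates). Camera axes: x right, y down, z forward; pixel columns grow to the right and rows downward; lengths in mm; the calibration is good to about 2 mm. A picture is of the moment at which its call begins: read the wrist's pose just before it. calibration takes no time and is no camera call; for the wrist camera it gives the pose at the moment of the call.
- robot.sign_off(): hands the job in; it is judged then, once.
The state is a dict: "clock": time; "joint_pos": joint angles; "qvel": joint speeds; "joint_torque": joint torques, N m; "ee_pos": TCP position; "ee_rot": TCP orientation; "force": force on the tool from outside, world axes, zero at the start; "ft_torque": the same for the moment, N m; "grip_width": finger opening in mm; "grasp_force": force on a finger pad.
Only numpy, scipy, OpenCV 4.12 (cv2) and the standard library are available. Lean on these libraries where they do the work, as an engineer would, in place of code of your own. Each camera call takes 0.05 s, during which the arm holds its last target. There are 200 camera calls.

### The job

Take the stack apart: set the steel weight upright in the middle of the round cork mat, and lay each bundle of blanks on the board that carries the tool for its next operation: the oval bundle on the board with the hole punch, the thick tan one on the board with the awl, and the large thin grey-brown one on the board with the small cutting die. Each bundle must lie flat, centred on the grey felt of its board with its long side along the felt's long side.

Things in the scene. Friction and masses are not known exactly. Their poses are not given: they have to be found in the camera images.
- weight_knob (a point): Steel paper weight: a flat block 50 mm (x) by 62 mm (y) by 22 mm high with a turned round wooden knob, 20 mm in diameter, on its middle, 48 mm high in all, 0.43 to 0.81 kg. It lies on top of the stack. This point is in the middle of the knob, 36 mm above the underside and 12 mm below the knob's top. Grip it by the knob, any way round.
- navy_center (a point): Banded bundle of oval dark-blue leather blanks, 80 x 46 mm, solid to 17 mm high (the band on top stands 2 mm higher), second in the stack, directly under the weight. Point: its centre, half-way up. x along its length, y across, z up. Rigid; grip it across its width; 0.06 to 0.1 kg.
- tan_center (a point): Banded bundle of thick rectangular orange-tan leather blanks, 93 x 60 mm, solid to 19 mm high (the band on top stands 2 mm higher), third in the stack, under the oval bundle. Point: its centre, half-way up. x along its length, y across, z up. Rigid; grip it across its width; 0.06 to 0.1 kg.
- taupe_center (a point): Banded bundle of rectangular grey-brown leather blanks, the largest and thinnest, 108 x 64 mm, solid to 13 mm high (the band on top stands 1 mm higher), at the bottom of the stack, on a fixed wooden board 150 x 108 mm, 14 mm thick. Point: its centre, half-way up. x along its length, y across, z up. Rigid; grip it across its width; 0.06 to 0.1 kg.
- punch_tray_mat (a point): Centre of the upper face (15.5 mm above the table) of the grey felt, 120 (x) x 76 (y) mm, on a fixed board 190 x 132 mm. z up. 66 mm from it either way along x rise an end cleat (top 25 mm above the table) and a low divider (18 mm); the sides (y) are open, board edge 66 mm away. Beyond the divider, centred at x = +89 mm, is fixed crosswise a steel hole punch (104 x 18 mm).
- awl_tray_mat (a point): Centre of the upper face (15.5 mm above the table) of the grey felt, 120 (x) x 76 (y) mm, on a fixed board 190 x 132 mm. z up. 66 mm from it either way along x rise an end cleat (top 25 mm above the table) and a low divider (18 mm); the sides (y) are open, board edge 66 mm away. Beyond the divider, centred at x = +89 mm, is fixed crosswise an awl, wooden handle (132 x 26 mm).
- die_tray_mat (a point): Centre of the upper face (15.5 mm above the table) of the grey felt, 120 (x) x 76 (y) mm, on a fixed board 190 x 132 mm. z up. 66 mm from it either way along x rise an end cleat (top 25 mm above the table) and a low divider (18 mm); the sides (y) are open, board edge 66 mm away. Beyond the divider, centred at x = +89 mm, is fixed crosswise a small steel cutting die, a rounded loop 68 x 34 x 30.
- pad_top (a point): Round cork mat, 104 mm in diameter, 14 mm thick, fixed on the table. This point is the centre of its upper face. (Mind the room: a 4 cm post hangs over the back of the table at x 0.73, y 0.13 m, its lower end 0.39 m up; the press arm overhangs the right side, its edge running from about (0.66, -0.30) to (0.34, -0.65) m, up to 0.26 m high.)

How it is judged (in metres and radians):
At the end, for the whole second after the job is handed in: The weight stands upright on the cork mat, its knob within 15 mm of the mat's centre; each bundle lies flat on the felt of its own board, its centre within 15 mm of the felt's centre along and across, its length within 0.2 rad of the felt's (either way round); all are released and at rest (horizontal distance between weight_knob and pad_top below 0.015 m and z of weight_knob in the frame of pad_top between 0.033 and 0.039 m and angle between each of weight_knob, navy_center, tan_center, taupe_center's own z axis and vertical below 0.08 rad and linear speed of each of weight, navy, tan, taupe below 0.01 m/s and angular speed of each of weight, navy, tan, taupe below 0.1 rad/s and x of navy_center in the frame of punch_tray_mat between -0.015 and 0.015 m and y of navy_center in the frame of punch_tray_mat between -0.015 and 0.015 m and z of navy_center in the frame of punch_tray_mat between 0.0056 and 0.0116 m and angle between the x axis of navy_center and the x axis of punch_tray_mat, either way round below 0.2 rad and x of tan_center in the frame of awl_tray_mat between -0.015 and 0.015 m and y of tan_center in the frame of awl_tray_mat between -0.015 and 0.015 m and z of tan_center in the frame of awl_tray_mat between 0.00665 and 0.01265 m and angle between the x axis of tan_center and the x axis of awl_tray_mat, either way round below 0.2 rad and x of taupe_center in the frame of die_tray_mat between -0.015 and 0.015 m and y of taupe_center in the frame of die_tray_mat between -0.015 and 0.015 m and z of taupe_center in the frame of die_tray_mat between 0.00345 and 0.00945 m and angle between the x axis of taupe_center and the x axis of die_tray_mat, either way round below 0.2 rad); the robot touches nothing.
It also fails if it takes over 118 s, if anything falls off the work surface, if the arm or the gripper's body presses on something with over 40 N, if the wrist force passes 120 N, or if a joint passes its speed limit or range.

## Working session

There is one attempt and no reset: what is moved stays moved. The work goes in short steps, Python scripts to look and compute and a shell command to move; the robot and the scene stay as the last step left them, time stands still between calls to the robot, and variables do not carry over. Pictures are saved under pics/ and viewed, at most 14 in all, crops included, and the job is handed in when it is done.

```bash
ls; mkdir -p pics; python3 - <<'E'
from plant import state,snapshot,calibration
import cv2,numpy as np
np.set_printoptions(precision=3,suppress=True)
ims=[]
for n in("scene","top"):
    im=snapshot(n);c=calibration(n);print(n,{k:c[k] for k in('fx','fy','cx','cy')},np.array(c['pose']))
    cv2.imwrite(f'pics/{n}0.png',cv2.resize(im[...,::-1],(800,600),interpolation=cv2.INTER_CUBIC));np.save(n+'0.npy',im)
s=state();print(s)
E
```

```text
pics
scene {'fx': 392.3552081859405, 'fy': 392.3552081859405, 'cx': 256.3517592067627, 'cy': 196.02066236048} [[   0.893   -0.187    0.409  126.896]
 [  -0.45    -0.401    0.798 -696.848]
 [   0.015   -0.897   -0.442  503.808]
 [   0.       0.       0.       1.   ]]
top {'fx': 443.9290330860566, 'fy': 443.9290330860566, 'cx': 253.05151428942125, 'cy': 195.8864788669219} [[  -0.092   -0.947    0.309  185.585]
 [  -0.996    0.089   -0.027   68.271]
 [  -0.002   -0.31    -0.951 1138.239]
 [   0.       0.       0.       1.   ]]
{'clock': 0.1, 'joint_pos': array([-1.366,  0.427,  0.074,  1.607, -0.034,  1.111, -0.067]), 'qvel': array([ 0.001, -0.002, -0.   , -0.002,  0.001, -0.   ,  0.001]), 'joint_torque': array([  0.009, -93.748,   3.677, -45.504,  -0.049,   0.017,   0.   ]), 'ee_pos': array([233.776, 632.814, 204.87 ]), 'ee_rot': array([ 0.176,  0.984, -0.001, -0.   ]), 'force': array([-0.237, -0.011,  0.162]), 'ft_torque': array([ 0.027, -0.021, -0.028]), 'grasp_force': 0.0, 'grip_width': 93.77129782649115}
```

View pics/top0.png

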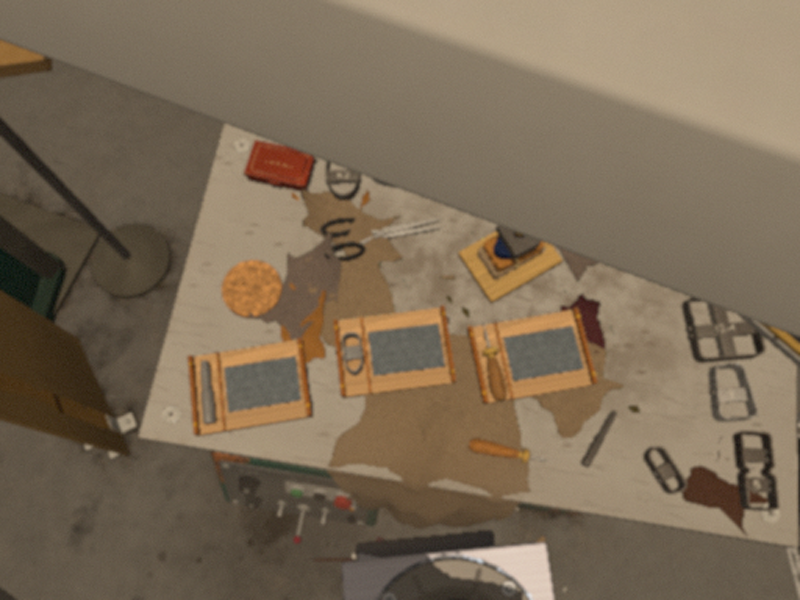

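View pics/scene0.png

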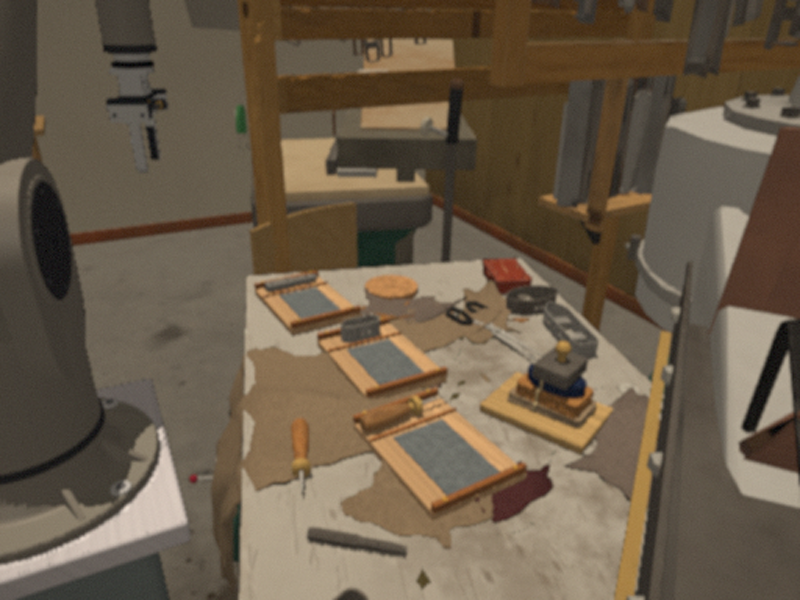

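The top view shows, from left to right, the punch board (felt ~(261,385)), the die board (404,351) and the awl board (545,354). The cork mat is at (252,289) and the stack is near (512,252), partly hidden. In the scene view the knob is at (564,350), the felts are at (308,301), (382,361) and (446,453), and the cork mat is at (391,287).

```bash
cat > h.py <<'E'
import numpy as np,cv2
from plant import state,snapshot,calibration
from scipy.spatial.transform import Rotation as R
np.set_printoptions(precision=2,suppress=True)
def ray(c,px):
    P=np.array(c['pose']);d=np.array([(px[0]-c['cx'])/c['fx'],(px[1]-c['cy'])/c['fy'],1.]);d=P[:3,:3]@d
    return P[:3,3],d/np.linalg.norm(d)
def atz(c,px,z):
    o,d=ray(c,px);return o+d*(z-o[2])/d[2]
def tri(rs):
    A=sum(np.eye(3)-np.outer(d,d) for o,d in rs);b=sum((np.eye(3)-np.outer(d,d))@o for o,d in rs)
    p=np.linalg.solve(A,b);return p,[np.linalg.norm(np.cross(p-o,d)) for o,d in rs]
def proj(c,p):
    P=np.array(c['pose']);q=P[:3,:3].T@(np.array(p)-P[:3,3]);return np.array([c['fx']*q[0]/q[2]+c['cx'],c['fy']*q[1]/q[2]+c['cy']])
E
python3 - <<'E'
from h import *
T=calibration('top');S=calibration('scene')
k=.64
for n,a,b in [('punch',(261,385),(308,301)),('die',(404,351),(382,361)),('awl',(545,354),(446,453)),('cork',(252,289),(391,287))]:
    a=np.array(a)*k;b=np.array(b)*k
    print(n,tri([ray(T,a),ray(S,b)]),atz(T,a,15),atz(S,b,15))
print('knob scene@z', [atz(S,np.array((564,350))*k,z) for z in(90,99,110)])
print('stackboard corners top',[atz(T,np.array(p)*k,14) for p in((460,255),(492,299),(562,260))])
print('board corners scene',[atz(S,np.array(p)*k,14) for p in((482,405),(583,446),(612,405),(527,372))])
# felt segmentation in top
im=np.load('top0.npy');hsv=cv2.cvtColor(im,cv2.COLOR_RGB2HSV)
for n,p in (('punch',(261,385)),('die',(404,351)),('awl',(545,354))):
    x,y=(np.array(p)*k).astype(int);m=np.abs(im.astype(int)-np.median(im[y-5:y+6,x-5:x+6].reshape(-1,3),0)).max(2)<28
    l=cv2.connectedComponents(m.astype(np.uint8),connectivity=4)[1];m=l==l[y,x]
    m=cv2.morphologyEx(m.astype(np.uint8),cv2.MORPH_OPEN,np.ones((7,7)))
    pts=np.argwhere(m)[:,::-1]; w=np.array([atz(T,q,15.5)[:2] for q in pts]).astype(np.float32)
    print(n,len(pts),cv2.minAreaRect(w))
c=calibration('wrist');s=state();P=np.array(c['pose']);Rt=R.from_quat(s['ee_rot']).as_matrix()
print('cam in tool',Rt.T@(P[:3,3]-s['ee_pos']),Rt.T@P[:3,:3],c['fx'],'tool\n',Rt)
E
```

```text
punch (array([433.68, 268.41,  19.2 ]), [np.float64(0.30286888474401347), np.float64(0.30286888474407875)]) [434.92 269.1   15.  ] [436.01 276.73  15.  ]
die (array([469.88,  29.81,  14.54]), [np.float64(0.5942208247153051), np.float64(0.5942208247152564)]) [470.35  29.66  15.  ] [468.9   29.08  15.  ]
awl (array([ 443.58, -202.91,   19.75]), [np.float64(1.295262835462823), np.float64(1.2952628354628213)]) [ 443.41 -203.58   15.  ] [ 448.12 -198.09   15.  ]
cork (array([606.1 , 280.1 ,   9.16]), [np.float64(0.13249795637130068), np.float64(0.13249795637133002)]) [603.79 279.04  15.  ] [600.6  268.61  15.  ]
knob scene@z [array([ 649.61, -161.26,   90.  ]), array([ 638.24, -172.91,   99.  ]), array([ 624.34, -187.14,  110.  ])]
stackboard corners top [array([633.38, -84.36,  14.  ]), array([ 547.77, -129.  ,   14.  ]), array([ 607.5 , -260.04,   14.  ])]
board corners scene [array([ 544.15, -132.09,   14.  ]), array([ 609.5 , -259.66,   14.  ]), array([ 706.01, -209.34,   14.  ]), array([651.87, -90.42,  14.  ])]
punch 1264 ((437.4564208984375, 267.3358459472656), (73.97985076904297, 117.22478485107422), 4.272946834564209)
die 1219 ((473.5837707519531, 26.447620391845703), (73.93033599853516, 118.09280395507812), 1.9378999471664429)
awl 1203 ((446.1377868652344, -199.88595581054688), (74.0281982421875, 117.54925537109375), 4.125625133514404)
cam in tool [  71.22   -1.51 -178.97] [[-0.   -0.97 -0.24]
 [ 1.   -0.   -0.  ]
 [ 0.   -0.24  0.97]] 323.26466156782766 tool
 [[-0.94  0.35 -0.  ]
 [ 0.35  0.94 -0.  ]
 [-0.   -0.   -1.  ]]
```

```bash
python3 -m inch '[[[0.094,0.022,-0.032,0,0,0,0],[0.094,0.022,-0.032,0,0,0,0],[0.094,0.022,-0.032,0,0,0,0],[0.094,0.022,-0.032,0,0,0,0],[0.094,0.022,-0.032,0,0,0,0],[0.094,0.022,-0.032,0,0,0,0],[0.094,0.022,-0.032,0,0,0,0],[0.094,0.022,-0.032,0,0,0,0]]]' && python3 -m inch '[[[0.094,0.022,-0.032,0,0,0,0],[0.094,0.022,-0.032,0,0,0,0],[0.094,0.022,-0.032,0,0,0,0],[0.094,0.022,-0.032,0,0,0,0],[0.094,0,0,0,0,0,0],[0.094,0,0,0,0,0,0]]]'
cat > look.py <<'E'
import sys,pickle
from h import *
n=sys.argv[1];c=calibration('wrist');im=snapshot('wrist');pickle.dump((c,im),open(n+'.pkl','wb'))
cv2.imwrite(f'pics/{n}.png',cv2.resize(im[...,::-1],(800,600),interpolation=cv2.INTER_CUBIC));s=state();print(s['ee_pos'],s['ee_rot'],s['clock'])
E
python3 look.py w1
```

```text
clock: 0.77
ee_pos: [410.5, 375.3, 205.4]
ee_rot: [0.176, 0.984, -0.0, -0.0]
force: [1.5, 1.4, 0.2]
grip_width: 93.9
grasp_force: 0.0
clock: 1.27
ee_pos: [498.9, 246.9, 205.3]
ee_rot: [0.178, 0.984, -0.0, 0.0]
force: [-0.6, 0.9, 0.2]
grip_width: 93.9
grasp_force: 0.0
[497.94 248.63 205.25] [ 0.18  0.98 -0.   -0.  ] 1.3167
```

View pics/w1.png

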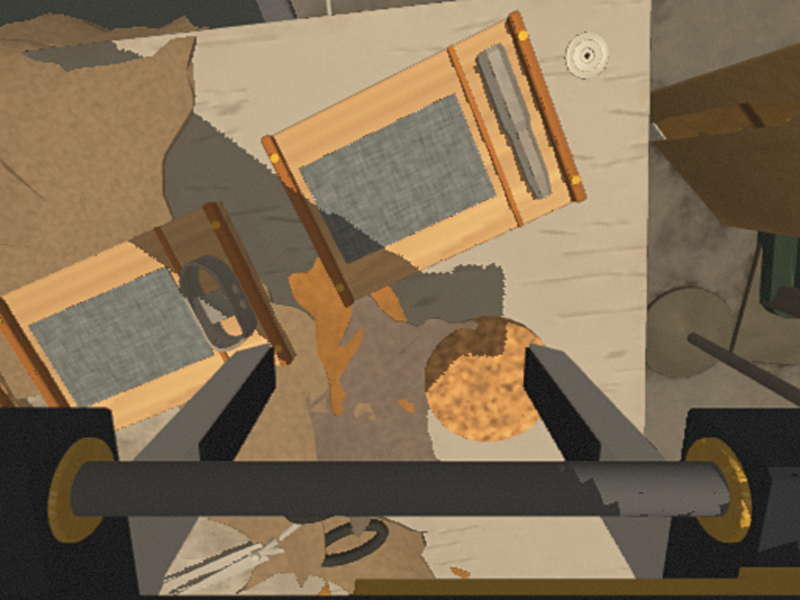

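The punch felt has corners (300,167), (457,94), (497,196) and (349,263). The cork mat is centred near (490,380). The die felt has corners (28,326), (170,268), (215,354) and (82,410). Next I'll move to the stack.

```bash
python3 -m inch '[[[0.094,0.012,-0.035,0,0,0,-0.075],[0.094,0.012,-0.035,0,0,0,-0.075],[0.094,0.012,-0.035,0,0,0,-0.075],[0.094,0.012,-0.035,0,0,0,-0.075],[0.094,0.012,-0.035,0,0,0,-0.075],[0.094,0.012,-0.035,0,0,0,-0.075],[0.094,0.012,-0.035,0,0,0,-0.075],[0.094,0.012,-0.035,0,0,0,-0.075]]]' && python3 -m inch '[[[0.094,0.012,-0.035,0,0,0,-0.075],[0.094,0.012,-0.035,0,0,0,-0.075],[0.094,0,0,0,0,0,0],[0.094,0,0,0,0,0,0]]]'
python3 look.py w2
```

```text
clock: 1.98
ee_pos: [594.1, -30.6, 205.4]
ee_rot: [0.459, 0.888, 0.0, -0.0]
force: [0.7, 0.2, -0.2]
grip_width: 94.1
grasp_force: 0.0
clock: 2.32
ee_pos: [618.0, -101.4, 204.9]
ee_rot: [0.525, 0.851, -0.0, -0.0]
force: [-0.1, 0.6, -0.0]
grip_width: 94.2
grasp_force: 0.0
[617.9  -99.74 204.9 ] [ 0.52  0.85 -0.   -0.  ] 2.3667
```

View pics/w2.png

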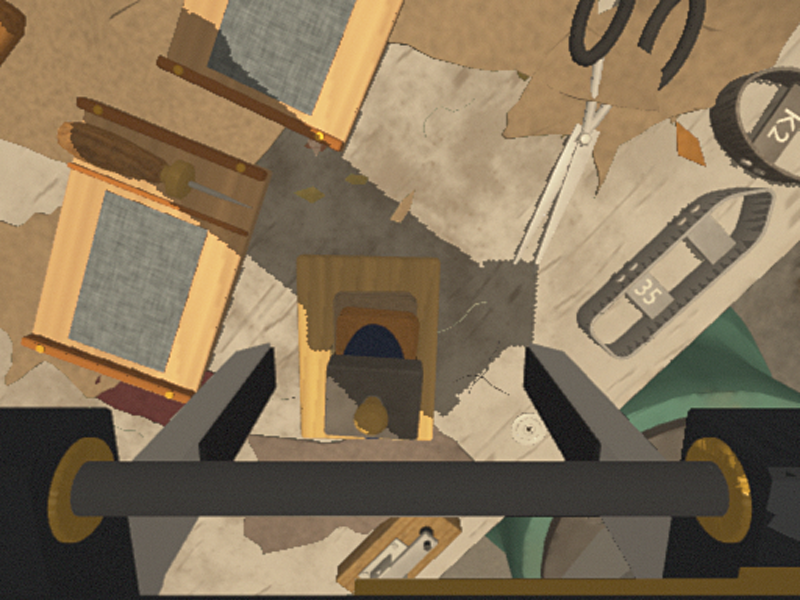

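The stack board is at (297..437, 257..440) and the knob is at (372,412). The awl felt has corners (106,191), (208,231), (169,373) and (69,331). The stack is nearly aligned with the tool.

```bash
python3 - <<'E'
from h import *
import pickle
k=.64
c1,_=pickle.load(open('w1.pkl','rb'));c2,_=pickle.load(open('w2.pkl','rb'));S=calibration('scene');T=calibration('top')
for n,c,q in [('punch',c1,[(300,167),(457,94),(497,196),(349,263)]),('die',c1,[(28,326),(170,268),(215,354),(82,410)]),('awl',c2,[(106,191),(208,231),(169,373),(69,331)]),('stackboard',c2,[(297,256),(439,258),(434,440),(300,438)])]:
    z=14 if 'st' in n else 15.5
    w=np.array([atz(c,np.array(p)*k,z)[:2] for p in q],np.float32)
    print(n,w.mean(0),cv2.minAreaRect(w))
print('cork',[atz(c1,np.array(p)*k,14)[:2] for p in ((426,383),(562,380),(494,316),(490,442))])
print('cork tri',tri([ray(c1,np.array((491,380))*k),ray(T,np.array((252,289))*k)]))
for a,b in (((372,412),(564,350)),((372,398),(564,343))):
  print('knob',tri([ray(c2,np.array(a)*k),ray(S,np.array(b)*k)]), [atz(c2,np.array(a)*k,z) for z in(100,116)])
print('steel near corners',[atz(c2,np.array(p)*k,90)[:2] for p in((330,356),(422,360))],'steel top corner S',[atz(S,np.array(p)*k,90)[:2] for p in((530,355),(568,382),(588,364),(545,346))])
print('tan near corners',[atz(c2,np.array(p)*k,46)[:2] for p in((338,305),(418,310))],'taupe near',[atz(c2,np.array(p)*k,27)[:2] for p in((336,292),(414,293))],'navy tip',atz(c2,np.array((376,324))*k,64))
s=state();print(R.from_quat(s['ee_rot']).as_matrix())
E
python3 - <<'E'
import pickle,cv2
c,im=pickle.load(open('w2.pkl','rb'))
S=__import__('numpy').load('scene0.npy')
a=cv2.resize(im[155:290,180:290,::-1],(400,491),interpolation=2);b=cv2.resize(S[210:290,305:395,::-1],(400,356),interpolation=2)
import numpy as np
o=np.zeros((491,800,3),np.uint8);o[:,:400]=a;o[:356,400:]=b
cv2.imwrite('pics/crop1.png',o)
E
```

```text
punch [437.03 268.97] ((437.0096435546875, 268.45880126953125), (76.05740356445312, 119.59194946289062), 3.562199354171753)
die [473.86  28.07] ((472.99163818359375, 28.281253814697266), (76.25605010986328, 121.90172576904297), 2.679905891418457)
awl [ 446.57 -198.7 ] ((447.4051818847656, -199.76516723632812), (80.27679443359375, 117.7445068359375), 4.588563442230225)
stackboard [ 623.38 -170.7 ] ((623.02392578125, -170.82318115234375), (108.72822570800781, 149.14608764648438), 25.75042724609375)
cork [array([588.87, 234.03]), array([624. , 335.1]), array([555.4 , 301.11]), array([655.66, 265.29])]
cork tri (array([611.22, 282.86,  -2.57]), [np.float64(0.9552080374359367), np.float64(0.9552080374358809)])
knob (array([ 634.98, -174.58,  100.31]), [np.float64(1.2811151885026313), np.float64(1.2811151885025138)]) [array([ 633.94, -173.88,  100.  ]), array([ 631.21, -166.29,  116.  ])]
knob (array([ 634.18, -167.  ,  105.8 ]), [np.float64(6.184932970325103), np.float64(6.184932970325277)]) [array([ 629.87, -165.49,  100.  ]), array([ 627.37, -158.38,  116.  ])]
steel near corners [array([ 595.99, -156.3 ]), array([ 647.93, -133.14])] steel top corner S [array([ 599.84, -152.23]), array([ 602.14, -224.85]), array([ 654.02, -202.89]), array([ 633.23, -141.65])]
tan near corners [array([ 586.85, -137.34]), array([ 637.92, -115.7 ])] taupe near [array([ 581.51, -134.66]), array([ 632.43, -109.93])] navy tip [ 614.7  -132.61   64.  ]
[[-0.45  0.89 -0.  ]
 [ 0.89  0.45  0.  ]
 [ 0.   -0.   -1.  ]]
```

View pics/crop1.png

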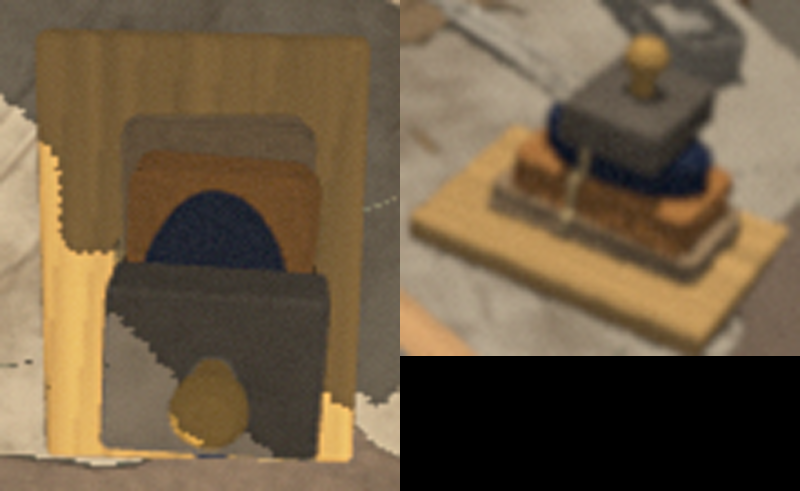

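The crop shows the weight aligned with the stack, with the knob ball centre at crop (210,410) in the wrist view and (648,53) in the scene view. The bundles are stacked with small offsets.

```bash
python3 - <<'E'
from h import *
import pickle
c2,_=pickle.load(open('w2.pkl','rb'));S=calibration('scene')
print(tri([ray(c2,(237.7,267.8)),ray(S,(360.8,221.9))]))
a=[atz(c2,(180+x/3.636,155+y/3.636),90) for x,y in((117,268),(328,277))];print(a)
b=[atz(c2,(180+x/3.636,155+y/3.636),88) for x,y in((104,450),(318,456))];print(b)
E
```

```text
(array([ 634.58, -175.12,  105.98]), [np.float64(0.15196636586119225), np.float64(0.15196636586121726)])
[array([ 597.21, -156.68,   90.  ]), array([ 648.41, -133.8 ,   90.  ])]
[array([ 616.59, -207.98,   88.  ]), array([ 670.67, -182.85,   88.  ])]
```

```bash
python3 -m inch '[[[0.05,0.008,-0.037,0,0,0,0],[0.05,0.008,-0.037,0,0,0,0],[0.05,0,0,-0.03,0,0,0],[0.05,0,0,-0.03,0,0,0],[0.05,0,0,-0.02,0,0,0],[0.05,0,0,-0.015,0,0,0],[0.05,0,0,0,0,0,0],[0.05,0,0,0,0,0,0]]]'
python3 look.py w3
```

```text
clock: 3.03
ee_pos: [633.8, -172.7, 110.2]
ee_rot: [0.523, 0.852, 0.0, -0.001]
force: [1.1, 0.1, 0.8]
grip_width: 50.0
grasp_force: 0.0
[ 634.41 -173.32  111.18] [0.52 0.85 0.   0.  ] 3.0833
```

View pics/w3.png

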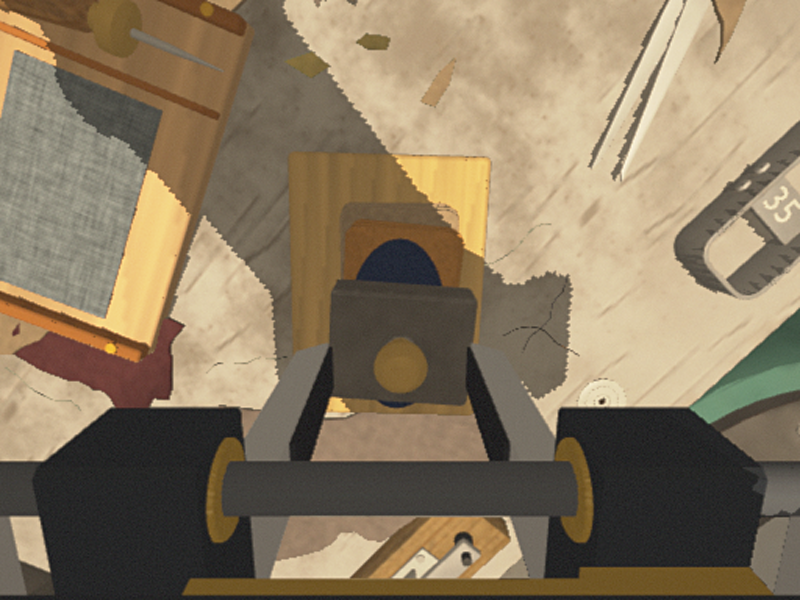

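The knob is at (400,366), centred between the fingers sideways.

```bash
python3 - <<'E'
from h import *
import pickle
c,_=pickle.load(open('w3.pkl','rb'));c2,_=pickle.load(open('w2.pkl','rb'))
print(atz(c,(256,366*.64),106),tri([ray(c,(256,366*.64)),ray(c2,(237.7,267.8))]))
print(proj(c,(634.4,-173.3,111.2))/.64,proj(c,(634.4,-173.3,130))/.64)
E
```

```text
[ 633.78 -175.04  106.  ] (array([ 634.23, -175.3 ,  105.33]), [np.float64(0.32827253172640036), np.float64(0.328272531726548)])
[403.58 367.93] [403.97 388.51]
```

```bash
python3 -m inch '[[[0.05,0,-0.002,-0.008,0,0,0],[0.05,0,0,-0.008,0,0,0],[0.01,0,0,0,0,0,0],[0.01,0,0,0,0,0,0],[0.01,0,0,0,0,0,0],[0.01,0,0,0,0,0,0],[0.01,0,0,0,0,0,0]]]' 45
python3 -m inch '[[[0.01,0,0,0.01,0,0,0],[0.01,0,0,0.02,0,0,0],[0.01,0,0,0.03,0,0,0],[0.01,0,0,0.02,0,0,0],[0.01,0,0,0,0,0,0]]]'
```

```text
clock: 3.67
ee_pos: [634.5, -176.8, 95.0]
ee_rot: [0.524, 0.852, 0.0, 0.001]
force: [4.2, 1.9, 3.4]
grip_width: 20.1
grasp_force: 2.6
clock: 4.08
ee_pos: [635.3, -177.8, 178.9]
ee_rot: [0.525, 0.851, 0.001, 0.002]
force: [1.1, -0.5, -6.5]
grip_width: 17.6
grasp_force: 45.0
```

```bash
python3 -m inch '[[[0.01,-0.001,0.012,0,0,0,0],[0.01,-0.002,0.024,0,0,0,0],[0.01,-0.002,0.032,0,0,0,0],[0.01,-0.002,0.035,0,0,0,0],[0.01,-0.002,0.035,0,0,0,0],[0.01,-0.002,0.035,0,0,0,0],[0.01,-0.002,0.035,0,0,0,0],[0.01,-0.002,0.035,0,0,0,0]]]'
python3 -m inch '[[[0.01,-0.002,0.035,0,0,0,0],[0.01,-0.002,0.035,0,0,0,0],[0.01,-0.002,0.035,0,0,0,0],[0.01,-0.002,0.035,0,0,0,0],[0.01,-0.002,0.035,0,0,0,0],[0.01,-0.002,0.025,0,0,0,0],[0.01,-0.001,0.012,0,0,0,0],[0.01,0,0,0,0,0,0]]]'
python3 -m inch '[[[0.01,0,0,-0.035,0,0,0],[0.01,0,0,-0.03,0,0,0],[0.01,0,0,-0.02,0,0,0],[0.01,0,0,0,0,0,0],[0.01,0,0,0,0,0,0]]]'
python3 look.py w4
```

```text
clock: 4.75
ee_pos: [617.3, 68.2, 172.9]
ee_rot: [0.524, 0.852, -0.001, -0.001]
force: [1.1, 0.3, -6.6]
grip_width: 18.3
grasp_force: 45.0
clock: 5.42
ee_pos: [603.6, 282.4, 172.4]
ee_rot: [0.522, 0.853, -0.001, -0.001]
force: [-0.6, -0.1, -7.6]
grip_width: 18.1
grasp_force: 45.0
clock: 5.83
ee_pos: [604.9, 277.0, 88.3]
ee_rot: [0.525, 0.851, -0.002, -0.001]
force: [1.0, -0.6, -5.9]
grip_width: 18.0
grasp_force: 45.0
[606.   277.53  89.79] [ 0.52  0.85 -0.    0.  ] 5.8833
```

View pics/w4.png

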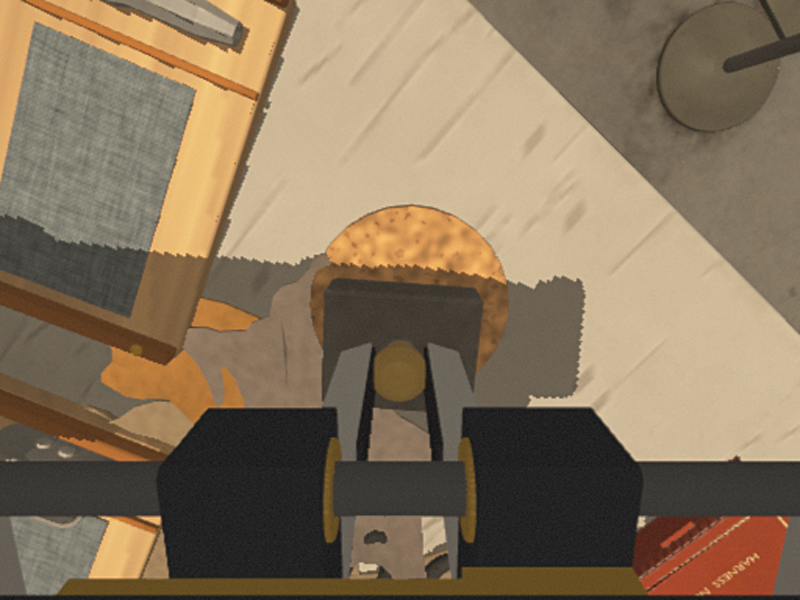

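The weight hangs level at (400,371). The cork mat's edges are left (311,298), right (508,298) and top (409,205).

```bash
python3 - <<'E'
from h import *
import pickle
c,_=pickle.load(open('w4.pkl','rb'))
p=[atz(c,np.array(q)*.64,14)[:2] for q in((311,298),(508,298),(409,205),(345,234),(474,234))]
from scipy.optimize import least_squares
r=least_squares(lambda v:[np.hypot(*(q-v[:2]))-v[2] for q in p],[605,283,52]);print(r.x,r.fun)
print('knob', atz(c,np.array((399,371))*.64,98), 'tcp proj',proj(c,(606,277.5,96))/.64)
E
```

```text
[606.89 281.    50.83] [ 0.22  0.3   1.45 -0.93 -1.04]
knob [602.95 277.72  98.  ] tcp proj [406.27 372.96]
```

```bash
python3 -m inch '[[[0.01,0.001,0.004,-0.02,0,0,0],[0.01,0,0,-0.015,0,0,0],[0.01,0,0,-0.006,0,0,0],[0.01,0,0,0,0,0,0],[0.01,0,0,0,0,0,0]]]'
python3 -m inch '[[[0.01,0,0,-0.002,0,0,0],[0.01,0,0,-0.002,0,0,0],[0.01,0,0,0,0,0,0],[0.01,0,0,0,0,0,0]]]'
```

```text
clock: 6.3
ee_pos: [607.5, 282.1, 49.7]
ee_rot: [0.524, 0.851, 0.0, 0.0]
force: [0.6, -0.8, -7.4]
grip_width: 17.8
grasp_force: 45.0
clock: 6.63
ee_pos: [607.9, 282.5, 45.5]
ee_rot: [0.524, 0.851, 0.001, 0.001]
force: [2.9, 0.6, 1.5]
grip_width: 18.0
grasp_force: 45.0
```

```bash
python3 -m inch '[[[0.01,0,0,-0.0005,0,0,0],[0.022,0,0,0,0,0,0],[0.05,0,0,0,0,0,0],[0.05,0,0,0,0,0,0],[0.05,0,0,0,0,0,0],[0.05,0,0,0.03,0,0,0],[0.05,0,0,0.035,0,0,0],[0.05,0,0,0.03,0,0,0]]]' 10
python3 -m inch '[[[0.05,0,0,0.02,0,0,0],[0.09,0,0,0.02,0,0,0],[0.09,0,0,0,0,0,0],[0.09,0,0,0,0,0,0]]]'
python3 look.py w5
```

```text
clock: 7.3
ee_pos: [606.7, 281.8, 140.3]
ee_rot: [0.524, 0.851, -0.0, -0.0]
force: [0.4, 0.2, 0.8]
grip_width: 49.5
grasp_force: 0.0
clock: 7.63
ee_pos: [607.2, 282.4, 179.9]
ee_rot: [0.524, 0.852, 0.001, 0.0]
force: [0.5, -0.6, 0.3]
grip_width: 66.8
grasp_force: 0.0
[606.65 282.19 178.75] [ 0.52  0.85  0.   -0.  ] 7.6833
```

View pics/w5.png

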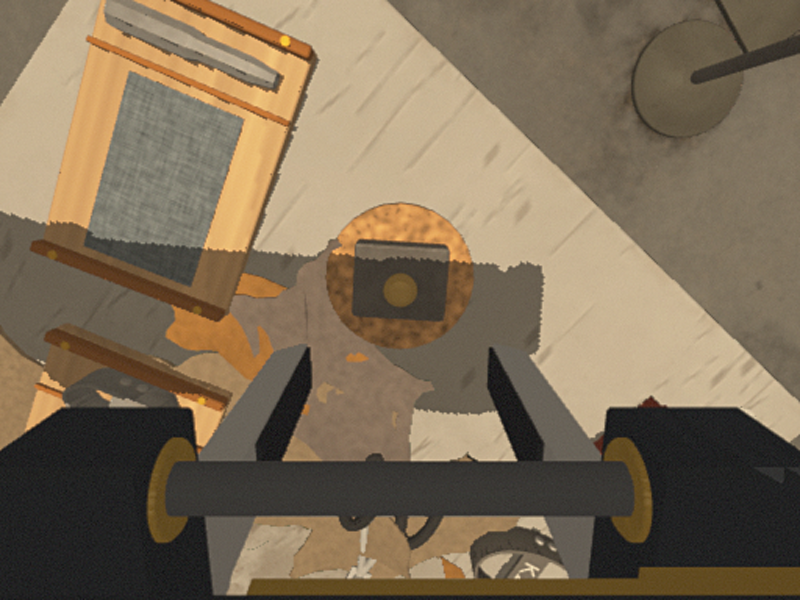

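The weight stands upright on the cork mat. Cork edges are x 327–474 and y 203–348, with the knob at (400,291). The punch felt has corners (127,70), (244,118), (190,287) and (85,248).

```bash
python3 - <<'E'
from h import *
import pickle
c,_=pickle.load(open('w5.pkl','rb'))
p=[atz(c,np.array(q)*.64,14)[:2] for q in((327,275),(474,275),(400,203),(400,348))]
from scipy.optimize import least_squares
r=least_squares(lambda v:[np.hypot(*(q-v[:2]))-v[2] for q in p],[605,283,52]);print('cork',r.x,r.fun)
print('knob', atz(c,np.array((400,291))*.64,51))
w=np.array([atz(c,np.array(q)*.64,15.5)[:2] for q in((127,70),(244,118),(190,287),(85,248))],np.float32);print('punch',w.mean(0),cv2.minAreaRect(w))
E
python3 -m inch '[[[0.094,0.002,-0.02,0,0,0,0],[0.094,0.002,-0.035,0,0,0,0],[0.094,0.002,-0.038,0.005,0,0,0],[0.094,0.002,-0.038,0.005,0,0,0],[0.094,0.002,-0.038,0.005,0,0,0],[0.094,0.002,-0.038,0.005,0,0,0],[0.094,0.002,-0.038,0.005,0,0,0],[0.094,0.002,-0.038,0,0,0,0]]]'
python3 -m inch '[[[0.094,0.001,-0.038,0,0,0,0],[0.094,0.001,-0.038,0,0,0,0],[0.094,0.001,-0.03,0,0,0,0],[0.094,0.001,-0.02,0,0,0,0],[0.094,0,0,0,0,0,0],[0.094,0,0,0,0,0,0]]]'
python3 look.py w6
```

```text
cork [607.17 281.85  51.28] [-0.13 -0.13  0.14  0.12]
knob [607.07 281.05  51.  ]
punch [436.88 267.26] ((436.9049072265625, 267.204345703125), (76.8696060180664, 120.50037384033203), 4.956493854522705)
clock: 8.35
ee_pos: [622.5, -2.7, 203.7]
ee_rot: [0.524, 0.852, -0.0, -0.0]
force: [0.8, 0.2, 0.5]
grip_width: 93.9
grasp_force: 0.0
clock: 8.85
ee_pos: [626.1, -128.0, 202.7]
ee_rot: [0.525, 0.851, -0.001, -0.001]
force: [0.1, 0.5, 0.1]
grip_width: 94.2
grasp_force: 0.0
[ 626.38 -126.56  202.82] [ 0.52  0.85 -0.   -0.  ] 8.9
```

View pics/w6.png

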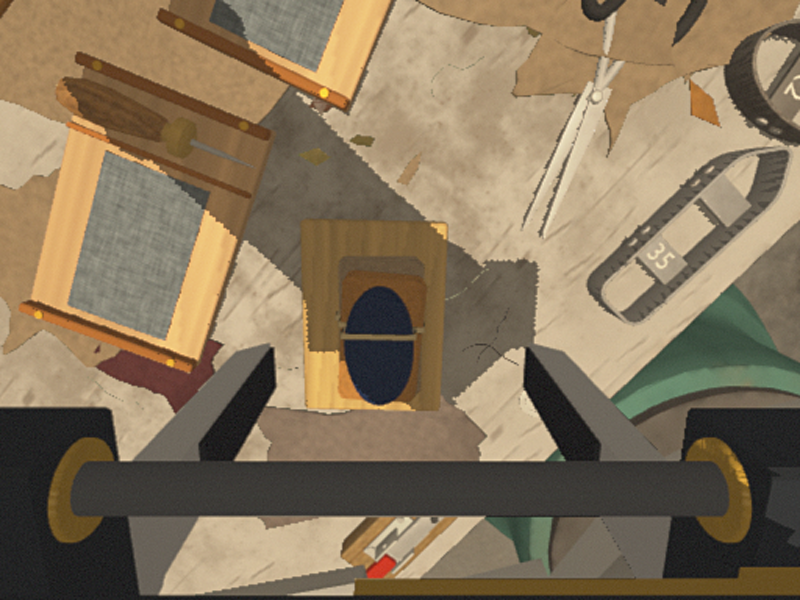

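The navy oval is at x 344–413, y 287–405, centred near (378,346), with tan and taupe visible under it. The awl felt has corners (110,151), (210,190), (168,338) and (69,303). Next I'll fit these in pixels.

```bash
python3 - <<'E'
from h import *
import pickle
c,im=pickle.load(open('w6.pkl','rb'))
b=im.astype(int);m=((b[...,2]>b[...,0]+8)).astype(np.uint8);m[:, :205]=0;m[:,280:]=0;m[:170]=0;m[272:]=0
m=cv2.morphologyEx(m,cv2.MORPH_CLOSE,np.ones((7,7)))
l=max(cv2.findContours(m,0,cv2.CHAIN_APPROX_NONE)[0],key=cv2.contourArea)
print('px',cv2.fitEllipse(l),cv2.contourArea(l))
for z in(64,66):
    w=np.array([atz(c,q+0.,z)[:2] for q in l[:,0]],np.float32);print(z,cv2.fitEllipse(w),cv2.minAreaRect(w))
w=np.array([atz(c,np.array(q)*.64,15.5)[:2] for q in((110,151),(210,190),(168,338),(69,303))],np.float32);print('awl',w.mean(0),cv2.minAreaRect(w))
# size of tool y direction
s=state();M=R.from_quat(s['ee_rot']).as_matrix();print(np.degrees(np.arctan2(M[1,1],M[0,1])))
E
```

```text
px ((242.2474365234375, 220.838623046875), (41.87043762207031, 73.99783325195312), 179.26014709472656) 2430.0
64 ((630.81787109375, -171.95364379882812), (43.43528747558594, 80.92584228515625), 26.475400924682617) ((630.5614013671875, -172.27247619628906), (43.791297912597656, 80.98036193847656), 26.915462493896484)
66 ((630.5855102539062, -171.28602600097656), (43.161903381347656, 80.4164810180664), 26.475391387939453) ((630.3306884765625, -171.60279846191406), (43.51564407348633, 80.47066497802734), 26.91476821899414)
awl [ 446.92 -198.47] ((446.10845947265625, -198.42044067382812), (76.39083099365234, 118.6329574584961), 5.475104331970215)
26.728239830946954
```

```bash
python3 -m inch '[[[0.094,0.002,-0.022,0,0,0,0],[0.094,0.0025,-0.023,0,0,0,0],[0.08,0,0,-0.035,0,0,0],[0.08,0,0,-0.035,0,0,0],[0.08,0,0,-0.035,0,0,0],[0.08,0,0,-0.025,0,0,0],[0.08,0,0,-0.012,0,0,0],[0.08,0,0,0,0,0,0]]]' 20
python3 -m inch '[[[0.08,0,0,0,0,0,0]]]'
```

```text
clock: 9.57
ee_pos: [629.9, -170.0, 59.1]
ee_rot: [0.524, 0.852, -0.001, -0.002]
force: [-0.4, 0.9, -0.1]
grip_width: 80.2
grasp_force: 0.0
clock: 9.65
ee_pos: [631.7, -171.2, 62.3]
ee_rot: [0.524, 0.852, -0.0, -0.0]
force: [-0.3, -0.2, 0.8]
grip_width: 79.8
grasp_force: 0.0
```

```bash
python3 -m inch '[[[0.08,0,-0.001,-0.004,0,0,0],[0.08,0,0,-0.003,0,0,0],[0.03,0,0,0,0,0,0],[0.03,0,0,0,0,0,0],[0.03,0,0,0,0,0,0],[0.03,0,0,0,0,0,0],[0.03,0,0,0,0,0,0]]]'
python3 -m inch '[[[0.03,0,0,0,0,0,0],[0.03,0,0,0.004,0,0,0],[0.03,0,0,0.01,0,0,0],[0.03,0,0,0.02,0,0,0],[0.03,0,0,0.025,0,0,0],[0.03,0,0,0.01,0,0,0],[0.03,0,0,0,0,0,0]]]'
```

```text
clock: 10.23
ee_pos: [631.5, -172.8, 55.2]
ee_rot: [0.524, 0.852, 0.0, 0.0]
force: [-0.9, -0.1, -0.6]
grip_width: 50.1
grasp_force: 0.0
clock: 10.82
ee_pos: [632.8, -173.3, 127.0]
ee_rot: [0.524, 0.851, 0.001, 0.002]
force: [0.0, 0.6, -0.1]
grip_width: 45.0
grasp_force: 20.0
```

```bash
python3 -m inch '[[[0.03,-0.008,0.018,0.005,0,0,-0.028],[0.03,-0.014,0.031,0.005,0,0,-0.028],[0.03,-0.014,0.032,0.005,0,0,-0.028],[0.03,-0.014,0.032,0.005,0,0,-0.028],[0.03,-0.014,0.032,0,0,0,-0.028],[0.03,-0.014,0.032,0,0,0,-0.028],[0.03,-0.014,0.032,0,0,0,-0.028],[0.03,-0.014,0.032,0,0,0,-0.028]]]'
python3 -m inch '[[[0.03,-0.014,0.032,0,0,0,-0.028],[0.03,-0.014,0.032,0,0,0,-0.028],[0.03,-0.014,0.032,0,0,0,-0.028],[0.03,-0.014,0.032,0,0,0,-0.028],[0.03,-0.014,0.032,0,0,0,-0.028],[0.03,-0.014,0.032,0,0,0,-0.023],[0.03,-0.006,0.01,0,0,0,0],[0.03,0,0,0,0,0,0]]]'
python3 -m inch '[[[0.03,0,0,0,0,0,0]]]'
python3 look.py w7
```

```text
clock: 11.48
ee_pos: [524.0, 69.6, 143.2]
ee_rot: [0.617, 0.787, -0.0, -0.0]
force: [1.1, 1.2, -0.6]
grip_width: 45.1
grasp_force: 20.0
clock: 12.15
ee_pos: [433.3, 273.1, 143.1]
ee_rot: [0.676, 0.737, -0.0, -0.0]
force: [0.4, -0.3, 0.0]
grip_width: 45.5
grasp_force: 20.0
clock: 12.23
ee_pos: [434.9, 270.1, 143.4]
ee_rot: [0.678, 0.735, -0.0, 0.0]
force: [0.5, -0.7, -0.3]
grip_width: 44.9
grasp_force: 20.0
[435.45 269.2  143.53] [ 0.68  0.73 -0.    0.  ] 12.2833
```

View pics/w7.png

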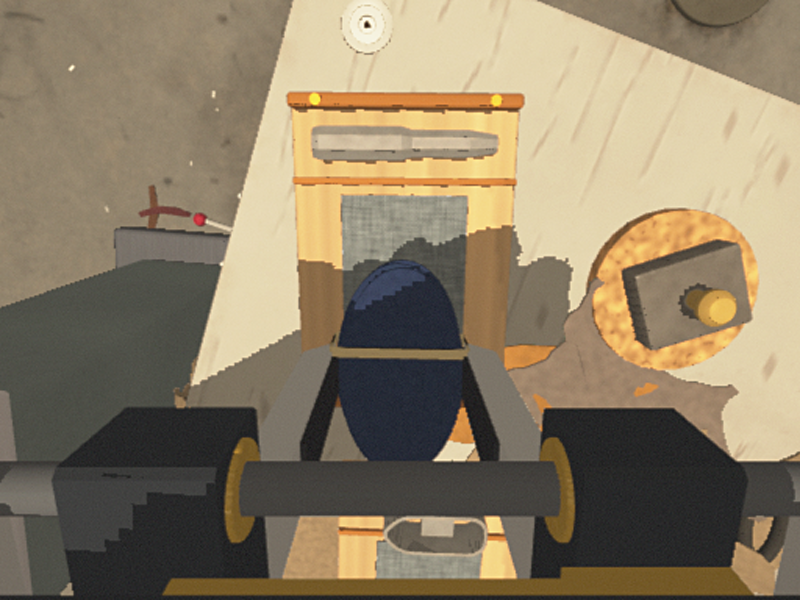

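The navy bundle is held level, its band at y≈352 and its long axis vertical in the image. The felt's visible far edge runs (341,196)–(467,195).

```bash
python3 - <<'E'
from h import *
import pickle
c,im=pickle.load(open('w7.pkl','rb'));k=.64
a,b=[atz(c,np.array(q)*k,15.5)[:2] for q in((341,196),(467,195))];u=(b-a)/np.linalg.norm(b-a);print(a,b,np.linalg.norm(b-a),np.degrees(np.arctan2(u[1],u[0])),'centre',(a+b)/2+60*np.array([u[1],-u[0]]))
p=np.array([435.3,269.5,152]);print('tcp-axis at',proj(c,p)/k)
for z in(153,156,160):print(z,[atz(c,np.array(q)*k,z)[:2] for q in((335,352),(466,352),(401,352),(403,259))])
E
```

```text
[394.6  323.42] [469.28 330.08] 74.98538168251646 5.0976905013287706 centre [437.27 266.99]
tcp-axis at [403.01 373.99]
153 [array([410.5 , 276.27]), array([456.84, 280.06]), array([433.85, 278.18]), array([431.79, 311.47])]
156 [array([410.82, 277.39]), array([456.34, 281.12]), array([433.76, 279.27]), array([431.73, 311.97])]
160 [array([411.25, 278.89]), array([455.67, 282.52]), array([433.63, 280.72]), array([431.65, 312.63])]
```

```bash
python3 -m inch '[[[0.03,0.002,-0.003,-0.03,0,0,0],[0.03,0,0,-0.035,0,0,0],[0.03,0,0,-0.03,0,0,0],[0.03,0,0,-0.015,0,0,0],[0.03,0,0,-0.006,0,0,0],[0.03,0,0,0,0,0,0],[0.03,0,0,0,0,0,0]]]'
python3 -m inch '[[[0.03,0,0,-0.002,0,0,0],[0.03,0,0,-0.002,0,0,0],[0.03,0,0,0,0,0,0],[0.03,0,0,0,0,0,0]]]'
```

```text
clock: 12.87
ee_pos: [438.2, 266.4, 28.6]
ee_rot: [0.679, 0.734, 0.0, 0.0]
force: [0.2, 0.3, -0.4]
grip_width: 45.2
grasp_force: 20.0
clock: 13.2
ee_pos: [437.6, 267.5, 24.5]
ee_rot: [0.678, 0.735, 0.0, -0.0]
force: [0.4, -0.4, 1.1]
grip_width: 45.2
grasp_force: 20.0
```

```bash
python3 -m inch '[[[0.03,0,0,-0.001,0,0,0],[0.03,0,0,-0.001,0,0,0],[0.03,0,0,0,0,0,0]]]'
python3 -m inch '[[[0.03,0,0,-0.001,0,0,0],[0.03,0,0,0,0,0,0]]]'
```

```text
clock: 13.45
ee_pos: [437.6, 267.8, 22.8]
ee_rot: [0.678, 0.735, 0.001, -0.0]
force: [-2.8, 0.6, 10.5]
grip_width: 45.0
grasp_force: 20.0
clock: 13.62
ee_pos: [437.6, 267.8, 22.0]
ee_rot: [0.678, 0.735, 0.001, -0.0]
force: [-3.7, -0.1, 16.0]
grip_width: 45.1
grasp_force: 21.6
```

```bash
python3 -m inch '[[[0.065,0,0,0.001,0,0,0],[0.065,0,0,0,0,0,0],[0.065,0,0,0,0,0,0],[0.065,0,0,0,0,0,0],[0.065,0,0,0.025,0,0,0],[0.065,0,0,0.035,0,0,0],[0.065,0,0,0.04,0,0,0],[0.065,0,0,0.04,0,0,0]]]'
python3 -m inch '[[[0.094,0.01,-0.02,0.02,0,0,0.028],[0.094,0.014,-0.029,0.01,0,0,0.028],[0.094,0,0,0,0,0,0],[0.094,0,0,0,0,0,0]]]'
python3 look.py w8
python3 - <<'E'
from h import *
import pickle
c,im=pickle.load(open('w8.pkl','rb'));k=.64
b=im.astype(int);m=((b[...,2]>b[...,0]+8)&(b.sum(2)<200)).astype(np.uint8);m[270:]=0
m=cv2.morphologyEx(m,cv2.MORPH_CLOSE,np.ones((5,5)))
l=max(cv2.findContours(m,0,cv2.CHAIN_APPROX_NONE)[0],key=cv2.contourArea);print(cv2.boundingRect(l))
w=np.array([atz(c,q+0.,31)[:2] for q in l[:,0]],np.float32);print('navy',cv2.fitEllipse(w),cv2.minAreaRect(w))
E
```

```text
clock: 14.28
ee_pos: [437.0, 266.3, 163.2]
ee_rot: [0.679, 0.735, -0.001, 0.0]
force: [0.2, 1.1, -0.8]
grip_width: 65.1
grasp_force: 0.0
clock: 14.62
ee_pos: [462.1, 217.1, 192.6]
ee_rot: [0.658, 0.753, 0.001, -0.0]
force: [0.4, 0.2, -0.2]
grip_width: 88.2
grasp_force: 0.0
[461.3  217.98 191.9 ] [ 0.66  0.75  0.   -0.  ] 14.6667
(217, 122, 45, 47)
navy ((437.7752990722656, 252.60012817382812), (46.803070068359375, 50.28508758544922), 5.009754180908203) ((437.99212646484375, 248.51763916015625), (45.435428619384766, 47.47768783569336), 3.289597511291504)
```

View pics/w8.png

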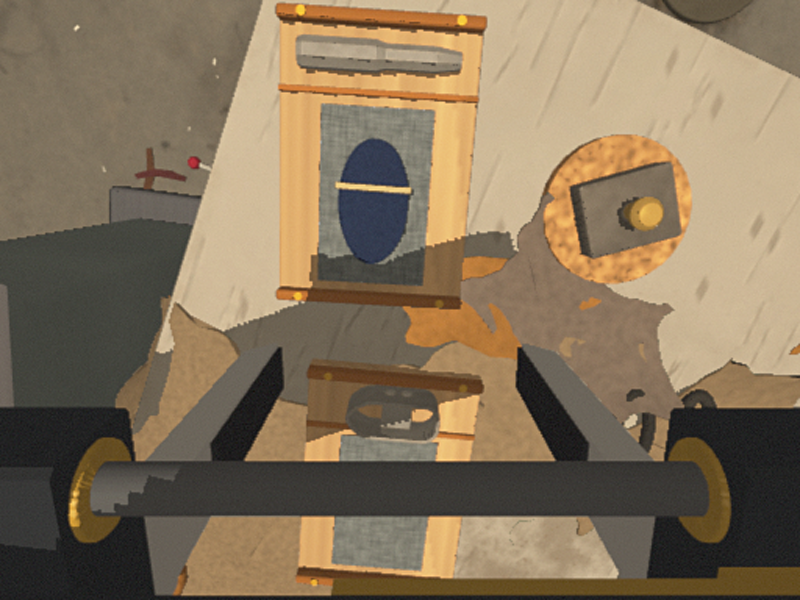

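The navy bundle lies flat on the punch felt, centred at (373,201) against a felt centre of about (375,195), an error of a few mm at most. Going back for the tan bundle.

```bash
python3 -m inch '[[[0.094,0.013,-0.026,0,0,0,0.033],[0.094,0.017,-0.034,0,0,0,0.033],[0.094,0.017,-0.034,0,0,0,0.033],[0.094,0.017,-0.034,0,0,0,0.033],[0.094,0.017,-0.034,0,0,0,0.033],[0.094,0.017,-0.034,0,0,0,0.033],[0.094,0.017,-0.034,0,0,0,0.033],[0.094,0.017,-0.034,0,0,0,0.033]]]'
python3 -m inch '[[[0.094,0.017,-0.034,0,0,0,0.033],[0.094,0.017,-0.034,0,0,0,0.033],[0.094,0,-0.006,0,0,0,0],[0.094,0,0,0,0,0,0],[0.094,0,0,0,0,0,0]]]'
python3 look.py w9
python3 - <<'E'
import pickle,cv2
c,im=pickle.load(open('w9.pkl','rb'))
cv2.imwrite('pics/w9c.png',cv2.resize(im[120:280,160:320,::-1],(600,600),interpolation=2))
E
```

```text
clock: 15.33
ee_pos: [593.6, -46.2, 190.8]
ee_rot: [0.551, 0.834, -0.0, -0.001]
force: [0.3, 0.7, -0.2]
grip_width: 93.9
grasp_force: 0.0
clock: 15.75
ee_pos: [626.9, -118.8, 190.7]
ee_rot: [0.525, 0.851, -0.0, -0.001]
force: [-0.1, 1.0, 0.0]
grip_width: 93.8
grasp_force: 0.0
[ 627.01 -117.92  191.02] [ 0.52  0.85 -0.   -0.  ] 15.8
```

View pics/w9c.png

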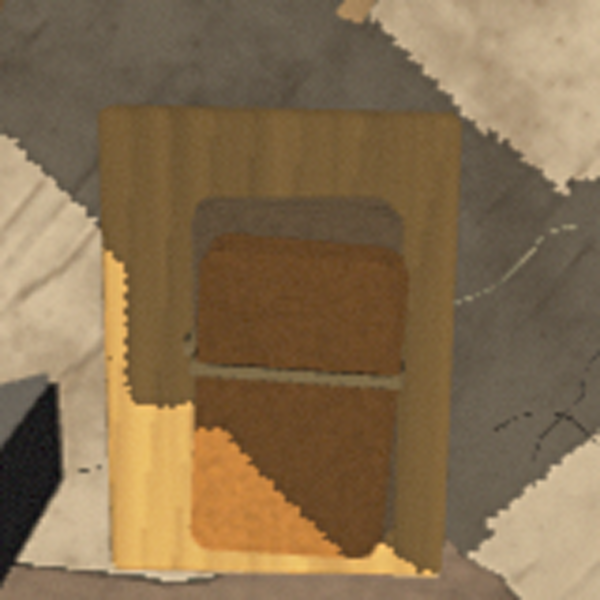

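The tan top face has corners at crop (204,250), (407,267), (383,557) and (192,548). Taupe shows above it, with its near edge at (193,200)–(404,206).

```bash
python3 - <<'E'
from h import *
import pickle
c,im=pickle.load(open('w9.pkl','rb'));f=lambda q:(160+q[0]/3.75,120+q[1]/3.75)
w=np.array([atz(c,f(q),47)[:2] for q in((204,250),(407,267),(383,557),(192,548))],np.float32);print('tan',w.mean(0),cv2.minAreaRect(w),[np.degrees(np.arctan2(*(w[j]-w[i])[::-1])) for i,j in((0,1),(3,2),(0,3),(1,2))])
print('mid edges',(w[0]+w[1])/2,(w[2]+w[3])/2)
v=np.array([atz(c,f(q),27)[:2] for q in((192,202),(404,207))]);u=(v[1]-v[0])/np.linalg.norm(v[1]-v[0]);print('taupe',v,np.linalg.norm(v[1]-v[0]),np.degrees(np.arctan2(u[1],u[0])),v.mean(0)+54*np.array([u[1],-u[0]]))
E
```

```text
tan [ 632.82 -173.35] ((632.8517456054688, -173.40945434570312), (55.732608795166016, 89.31188201904297), 22.62647247314453) [np.float32(21.747501), np.float32(23.760433), np.float32(-67.37353), np.float32(-67.390396)]
mid edges [ 615.84 -132.59] [ 649.81 -214.12]
taupe [[ 580.61 -136.94]
 [ 635.74 -110.89]] 60.9686711190162 25.29142781704639 [ 631.25 -172.74]
```

```bash
python3 -m inch '[[[0.094,0.003,-0.027,0,0,0,-0.035],[0.094,0.003,-0.028,0,0,0,-0.035],[0.094,0,0,-0.036,0,0,0],[0.094,0,0,-0.038,0,0,0],[0.094,0,0,-0.035,0,0,0],[0.094,0,0,-0.025,0,0,0],[0.094,0,0,-0.01,0,0,0],[0.094,0,0,0,0,0,0]]]' 20
python3 -m inch '[[[0.094,0,0,-0.007,0,0,0],[0.094,0,0,-0.006,0,0,0],[0.094,0,0,0,0,0,0]]]'
```

```text
clock: 16.47
ee_pos: [632.2, -172.5, 45.9]
ee_rot: [0.553, 0.833, -0.001, -0.002]
force: [-0.0, -0.5, 0.3]
grip_width: 93.8
grasp_force: 0.0
clock: 16.72
ee_pos: [633.7, -174.4, 35.2]
ee_rot: [0.554, 0.833, 0.0, 0.0]
force: [-0.1, -0.5, 0.2]
grip_width: 94.0
grasp_force: 0.0
```

```bash
python3 -m inch '[[[0.045,0,0,0,0,0,0],[0.045,0,0,0,0,0,0],[0.045,0,0,0,0,0,0],[0.045,0,0,0,0,0,0],[0.045,0,0,0,0,0,0],[0.045,0,0,0,0,0,0],[0.045,0,0,0,0,0,0]]]'
python3 -m inch '[[[0.045,0,0,0,0,0,0],[0.045,0,0,0.004,0,0,0],[0.045,0,0,0.01,0,0,0],[0.045,0,0,0.025,0,0,0],[0.045,0,0,0.035,0,0,0],[0.045,0,0,0.025,0,0,0],[0.045,0,0,0,0,0,0]]]'
```

```text
clock: 17.3
ee_pos: [633.5, -174.9, 35.2]
ee_rot: [0.554, 0.832, 0.0, 0.0]
force: [-0.3, 0.3, 2.5]
grip_width: 59.1
grasp_force: 20.0
clock: 17.88
ee_pos: [635.7, -176.1, 139.9]
ee_rot: [0.554, 0.832, 0.001, 0.003]
force: [0.2, 0.3, -1.3]
grip_width: 58.8
grasp_force: 20.0
```

```bash
python3 -m inch '[[[0.045,-0.02,-0.002,0,0,0,-0.045],[0.045,-0.031,-0.004,0,0,0,-0.053],[0.045,-0.031,-0.004,0,0,0,-0.053],[0.045,-0.031,-0.004,0,0,0,-0.053],[0.045,-0.031,-0.004,0,0,0,-0.053],[0.045,-0.031,-0.004,0,0,0,-0.053],[0.045,-0.013,-0.001,0,0,0,0],[0.045,0,0,0,0,0,0]]]'
python3 -m inch '[[[0.045,0,0,0,0,0,0]]]'
python3 look.py w10
python3 - <<'E'
import pickle,cv2
c,im=pickle.load(open('w10.pkl','rb'))
cv2.imwrite('pics/w10c.png',cv2.resize(im[60:300,140:380,::-1],(600,600),interpolation=2))
E
```

```text
clock: 18.55
ee_pos: [442.6, -198.1, 134.2]
ee_rot: [0.677, 0.736, 0.001, -0.001]
force: [0.4, -0.2, -0.5]
grip_width: 59.1
grasp_force: 20.0
clock: 18.63
ee_pos: [445.7, -197.6, 134.5]
ee_rot: [0.676, 0.737, 0.001, 0.0]
force: [0.3, 0.3, -1.0]
grip_width: 59.1
grasp_force: 20.0
[ 446.43 -197.6   134.48] [0.68 0.74 0.   0.  ] 18.6833
```

View pics/w10c.png

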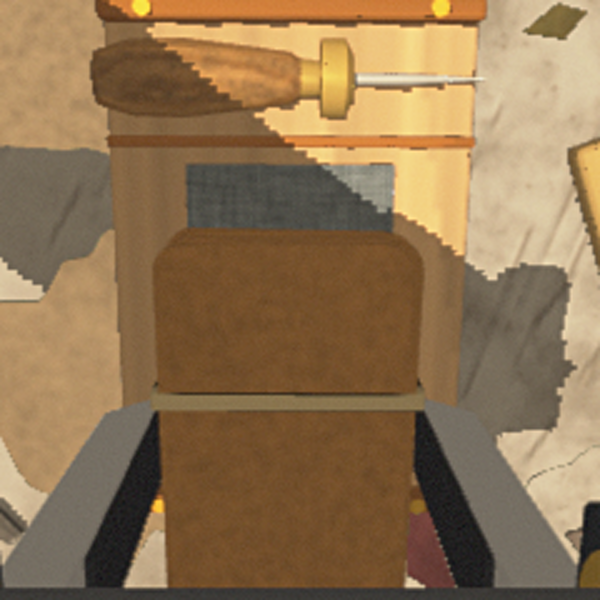

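The tan bundle is held square, its near top edge at crop y≈238 spanning x 155–422. The felt's far edge runs (187,164)–(394,164).

```bash
python3 - <<'E'
from h import *
import pickle
c,im=pickle.load(open('w10.pkl','rb'));f=lambda q:(140+q[0]/2.5,60+q[1]/2.5)
a,b=[atz(c,f(q),15.5)[:2] for q in((187,164),(394,164))];u=(b-a)/np.linalg.norm(b-a);print(np.linalg.norm(b-a),np.degrees(np.arctan2(u[1],u[0])),'felt centre',(a+b)/2+60*np.array([u[1],-u[0]]))
for z in(144,147):
  a,b=[atz(c,f(q),z)[:2] for q in((155,260),(423,260))];d=atz(c,f((289,240)),z)[:2];u=(b-a)/np.linalg.norm(b-a);print(z,np.linalg.norm(b-a),np.degrees(np.arctan2(u[1],u[0])),'tan centre',(a+b)/2,d+46.5*np.array([u[1],-u[0]]))
E
```

```text
74.82649614024058 4.923118476903873 felt centre [ 445.69 -200.78]
144 56.727093722102886 4.921111793734231 tan centre [ 441.1  -155.44] [ 444.72 -197.54]
147 55.723497683159984 4.921111793734205 tan centre [ 441.05 -154.96] [ 444.68 -197.14]
```

```bash
python3 -m inch '[[[0.045,0.001,-0.0025,-0.025,0,0,0],[0.045,0,0,-0.035,0,0,0],[0.045,0,0,-0.03,0,0,0],[0.045,0,0,-0.013,0,0,0],[0.045,0,0,-0.005,0,0,0],[0.045,0,0,0,0,0,0],[0.045,0,0,0,0,0,0]]]'
python3 -m inch '[[[0.045,0,0,-0.002,0,0,0],[0.045,0,0,-0.002,0,0,0],[0.045,0,0,-0.001,0,0,0],[0.045,0,0,0,0,0,0]]]'
```

```text
clock: 19.27
ee_pos: [447.2, -200.7, 26.3]
ee_rot: [0.676, 0.737, -0.0, 0.0]
force: [0.5, 0.1, -1.3]
grip_width: 59.1
grasp_force: 20.0
clock: 19.6
ee_pos: [447.6, -200.6, 22.2]
ee_rot: [0.676, 0.737, 0.001, 0.001]
force: [-2.1, 0.6, 12.7]
grip_width: 58.9
grasp_force: 20.0
```

Contact. I'll release, lift, and go back for the taupe bundle.

```bash
python3 -m inch '[[[0.08,0,0,0.001,0,0,0],[0.08,0,0,0,0,0,0],[0.08,0,0,0,0,0,0],[0.08,0,0,0,0,0,0],[0.08,0,0,0.025,0,0,0],[0.08,0,0,0.035,0,0,0],[0.08,0,0,0.04,0,0,0],[0.08,0,0,0.04,0,0,0]]]'
python3 -m inch '[[[0.094,0.02,0.008,0.02,0,0,0.05],[0.094,0.03,0.012,0.01,0,0,0.065],[0.094,0.03,0.012,0,0,0,0.065],[0.094,0.03,0.012,0,0,0,0.065],[0.094,0.03,0.012,0,0,0,0.065],[0.094,0.03,0.012,0,0,0,0.065],[0.094,0.013,0.01,0,0,0,0],[0.094,0,0,0,0,0,0]]]'
python3 -m inch '[[[0.094,0,0,0,0,0,0],[0.094,0,0,0,0,0,0]]]'
python3 look.py w11
```

```text
clock: 20.27
ee_pos: [445.4, -200.7, 163.1]
ee_rot: [0.676, 0.737, -0.001, -0.001]
force: [1.3, 0.6, 0.5]
grip_width: 80.2
grasp_force: 0.0
clock: 20.93
ee_pos: [632.0, -119.4, 191.0]
ee_rot: [0.525, 0.851, -0.0, -0.0]
force: [0.1, 0.4, -1.4]
grip_width: 94.0
grasp_force: 0.0
clock: 21.1
ee_pos: [628.5, -123.1, 191.8]
ee_rot: [0.527, 0.85, -0.0, -0.0]
force: [0.4, 0.1, -0.8]
grip_width: 94.1
grasp_force: 0.0
[ 628.49 -123.17  192.06] [ 0.53  0.85 -0.   -0.  ] 21.15
```

View pics/w11.png

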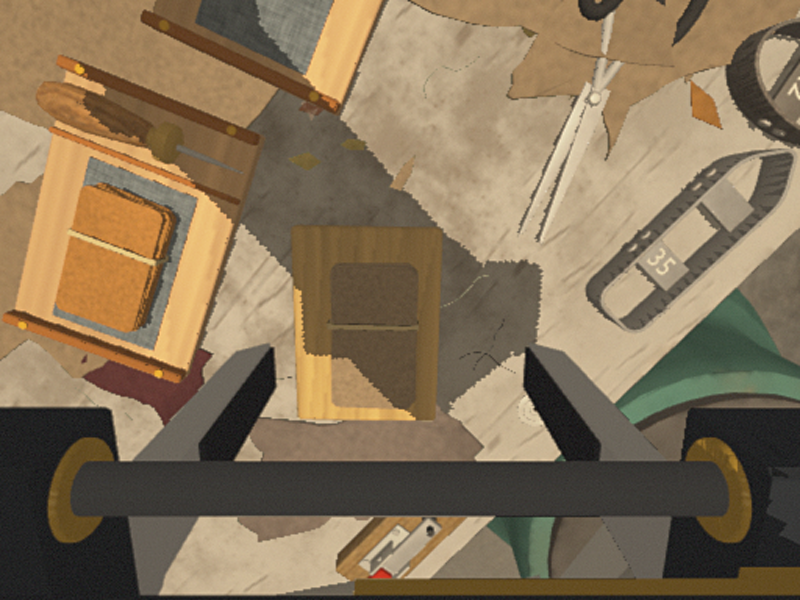

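The tan bundle lies flat inside the awl felt. The taupe top face has corners (331,264), (419,265), (414,416) and (331,416).

```bash
python3 - <<'E'
from h import *
import pickle
c,im=pickle.load(open('w11.pkl','rb'));f=lambda q:np.array(q)*.64
for n,z,q in(('taupe',27,((331,264),(419,265),(414,416),(331,416))),('tan',34.5,((92,187),(170,216),(135,332),(56,303))),('board',14,((292,227),(441,227),(434,420),(299,418)))):
  w=np.array([atz(c,f(p),z)[:2] for p in q],np.float32);print(n,w.mean(0),cv2.minAreaRect(w))
s=state();print(s['ee_pos'],2*np.degrees(np.arctan2(s['ee_rot'][1],s['ee_rot'][0]))-90)
E
```

```text
taupe [ 631.96 -174.83] ((631.781005859375, -175.1269073486328), (61.814693450927734, 115.44532775878906), 24.99880027770996)
tan [ 448.57 -197.87] ((447.63824462890625, -197.71127319335938), (55.79741287231445, 87.39765930175781), 3.719406843185425)
board [ 623.32 -170.62] ((623.1556396484375, -170.24559020996094), (104.69821166992188, 148.69638061523438), 25.434900283813477)
[ 628.49 -123.17  192.06] 26.33312254794143
```

```bash
python3 -m inch '[[[0.094,0.0015,-0.025,0,0,0,0],[0.094,0.0015,-0.025,0,0,0,0],[0.094,0,0,-0.036,0,0,0],[0.094,0,0,-0.038,0,0,0],[0.094,0,0,-0.038,0,0,0],[0.094,0,0,-0.03,0,0,0],[0.094,0,0,-0.015,0,0,0],[0.094,0,0,0,0,0,0]]]' 20
python3 -m inch '[[[0.094,0,0,-0.009,0,0,0],[0.094,0,0,-0.006,0,0,0],[0.094,0,0,0,0,0,0],[0.094,0,0,0,0,0,0]]]'
```

```text
clock: 21.82
ee_pos: [630.1, -172.4, 32.4]
ee_rot: [0.527, 0.85, -0.001, -0.002]
force: [-1.1, 0.3, -0.0]
grip_width: 94.0
grasp_force: 0.0
clock: 22.15
ee_pos: [632.9, -172.5, 20.9]
ee_rot: [0.527, 0.85, 0.0, 0.001]
force: [-0.0, 0.4, -0.8]
grip_width: 94.4
grasp_force: 0.0
```

```bash
python3 -m inch '[[[0.05,0,0,-0.002,0,0,0],[0.05,0,0,0,0,0,0],[0.05,0,0,0,0,0,0],[0.05,0,0,0,0,0,0],[0.05,0,0,0,0,0,0],[0.05,0,0,0,0,0,0],[0.05,0,0,0,0,0,0],[0.05,0,0,0,0,0,0]]]' 25
python3 -m inch '[[[0.05,0,0,0.004,0,0,0],[0.05,0,0,0.01,0,0,0],[0.05,0,0,0.025,0,0,0],[0.05,0,0,0.035,0,0,0],[0.05,0,0,0.03,0,0,0],[0.05,0,0,0.01,0,0,0],[0.05,0,0,0,0,0,0]]]'
```

```text
clock: 22.82
ee_pos: [632.4, -172.4, 18.1]
ee_rot: [0.527, 0.85, 0.0, 0.0]
force: [-0.4, 0.2, 3.6]
grip_width: 62.9
grasp_force: 25.0
clock: 23.4
ee_pos: [633.8, -172.9, 135.4]
ee_rot: [0.527, 0.85, 0.001, 0.002]
force: [1.0, -0.9, -1.5]
grip_width: 63.2
grasp_force: 25.0
```

```bash
python3 -m inch '[[[0.05,-0.012,0.015,0,0,0,-0.045],[0.05,-0.02,0.025,0,0,0,-0.053],[0.05,-0.021,0.027,0,0,0,-0.053],[0.05,-0.021,0.027,0,0,0,-0.053],[0.05,-0.021,0.027,0,0,0,-0.053],[0.05,-0.021,0.027,0,0,0,-0.053],[0.05,-0.021,0.027,0,0,0,-0.053],[0.05,-0.02,0.025,0,0,0,-0.052]]]'
python3 -m inch '[[[0.05,0,0,0,0,0,0],[0.05,0,0,0,0,0,0]]]'
python3 look.py w12
python3 - <<'E'
from h import *
import pickle
c,im=pickle.load(open('w12.pkl','rb'))
# predicted felt corners and sampled profile along the centre column
ax=np.radians(2.7);X=np.array([-np.sin(ax),np.cos(ax)]);Y=np.array([np.cos(ax),np.sin(ax)]);C=np.array([473.4,27.7])
for sx,sy in((60,-38),(60,38),(54,-32),(66,0)):print(sx,sy,proj(c,[*(C+sx*X+sy*Y),15.5]))
for dy in(-25,0,25):
  p0=proj(c,[*(C+62*X+dy*Y),15.5]);col=int(round(p0[0]));print(col,[(r,*im[r,col].tolist()) for r in range(int(p0[1])-14,int(p0[1])+70,3)])
r=int(proj(c,[*(C+57*X),15.5])[1]);print('row',r,[(x,*im[r,x].tolist()) for x in list(range(190,225,2))+list(range(285,325,2))])
print('taupe edge predicted',proj(c,[*(state()['ee_pos'][:2]+54*X),state()['ee_pos'][2]+9]),state()['ee_pos'])
E
```

```text
clock: 24.07
ee_pos: [473.3, 28.8, 130.9]
ee_rot: [0.692, 0.722, -0.001, -0.0]
force: [0.8, 1.4, -0.6]
grip_width: 63.1
grasp_force: 25.0
clock: 24.23
ee_pos: [474.1, 29.7, 131.3]
ee_rot: [0.689, 0.725, -0.0, -0.001]
force: [1.2, -0.8, -0.8]
grip_width: 62.8
grasp_force: 25.0
[474.93  28.43 131.58] [ 0.69  0.72 -0.   -0.  ] 24.2833
60 -38 [213.67 124.3 ]
60 38 [298.76 124.52]
54 -32 [220.54 131.14]
66 0 [256.23 117.52]
228 [(108, 235, 187, 116), (111, 232, 185, 120), (114, 212, 158, 102), (117, 216, 132, 61), (120, 232, 181, 116), (123, 232, 185, 118), (126, 156, 132, 107), (129, 142, 139, 125), (132, 145, 144, 127), (135, 120, 119, 105), (138, 135, 131, 119), (141, 190, 153, 104), (144, 197, 160, 110), (147, 190, 154, 106), (150, 195, 158, 110), (153, 192, 153, 108), (156, 176, 141, 98), (159, 178, 141, 100), (162, 191, 151, 107), (165, 182, 146, 102), (168, 176, 139, 96), (171, 187, 149, 105), (174, 95, 76, 57), (177, 100, 81, 58), (180, 99, 82, 60), (183, 100, 84, 63), (186, 99, 82, 60), (189, 104, 84, 63)]
256 [(108, 189, 170, 142), (111, 143, 132, 113), (114, 238, 185, 118), (11
[... 1316 characters left out ...]
0), (208, 229, 181, 114), (210, 230, 183, 117), (212, 233, 183, 114), (214, 147, 131, 109), (216, 134, 132, 123), (218, 144, 141, 129), (220, 143, 142, 126), (222, 138, 136, 121), (224, 141, 139, 126), (285, 137, 135, 122), (287, 162, 146, 122), (289, 171, 156, 133), (291, 173, 157, 136), (293, 176, 160, 137), (295, 168, 151, 129), (297, 179, 166, 148), (299, 195, 141, 89), (301, 241, 201, 126), (303, 242, 208, 129), (305, 241, 203, 127), (307, 240, 201, 127), (309, 238, 195, 122), (311, 239, 197, 124), (313, 241, 203, 128), (315, 238, 194, 122), (317, 234, 187, 118), (319, 230, 180, 114), (321, 230, 181, 113), (323, 231, 181, 113)]
taupe edge predicted [259.24 144.46] [474.93  28.43 131.58]
```

```bash
python3 -m inch '[[[0.05,-0.001,-0.003,-0.025,0,0,0],[0.05,0,0,-0.035,0,0,0],[0.05,0,0,-0.028,0,0,0],[0.05,0,0,-0.013,0,0,0],[0.05,0,0,-0.005,0,0,0],[0.05,0,0,0,0,0,0],[0.05,0,0,0,0,0,0]]]'
python3 -m inch '[[[0.05,0,0,-0.002,0,0,0],[0.05,0,0,-0.002,0,0,0],[0.05,0,0,-0.001,0,0,0],[0.05,0,0,0,0,0,0]]]'
```

```text
clock: 24.87
ee_pos: [474.9, 23.6, 26.3]
ee_rot: [0.691, 0.723, -0.0, 0.0]
force: [0.0, -0.5, -0.7]
grip_width: 62.7
grasp_force: 25.0
clock: 25.2
ee_pos: [474.6, 24.9, 21.2]
ee_rot: [0.691, 0.723, 0.0, 0.0]
force: [-0.2, 0.2, -1.1]
grip_width: 62.7
grasp_force: 25.0
```

```bash
python3 -m inch '[[[0.05,-0.001,0,-0.001,0,0,0],[0.05,0,0,-0.001,0,0,0],[0.05,0,0,0,0,0,0]]]'
python3 -m inch '[[[0.05,0,0,-0.001,0,0,0],[0.05,0,0,0,0,0,0]]]'
```

```text
clock: 25.45
ee_pos: [473.4, 24.8, 19.3]
ee_rot: [0.691, 0.723, 0.0, -0.0]
force: [-3.7, 1.0, 9.8]
grip_width: 63.1
grasp_force: 25.0
clock: 25.62
ee_pos: [473.4, 24.8, 18.5]
ee_rot: [0.691, 0.723, 0.0, -0.0]
force: [-4.9, 1.3, 18.2]
grip_width: 63.1
grasp_force: 25.0
```

Contact. I'll release, rise, back off towards +x, −y for a view, and check numerically.

```bash
python3 -m inch '[[[0.085,0,0,0.001,0,0,0],[0.085,0,0,0,0,0,0],[0.085,0,0,0,0,0,0],[0.085,0,0,0,0,0,0],[0.085,0,0,0.025,0,0,0],[0.085,0,0,0.035,0,0,0],[0.085,0,0,0.04,0,0,0],[0.085,0,0,0.04,0,0,0]]]'
python3 -m inch '[[[0.085,0.005,-0.025,0.03,0,0,0],[0.085,0.005,-0.03,0.03,0,0,0],[0.085,0.005,-0.03,0.03,0,0,0],[0.085,0,0,0,0,0,0],[0.085,0,0,0,0,0,0]]]'
python3 look.py w13
python3 - <<'E'
from h import *
import pickle
c,im=pickle.load(open('w13.pkl','rb'))
ax=np.radians(3);X=np.array([-np.sin(ax),np.cos(ax)]);Y=np.array([np.cos(ax),np.sin(ax)]);C=np.array([473.4,26.5])
# rectified views: die board (felt plane)
def rect(z,C,h=90,v=60,s=2):
  gx,gy=np.meshgrid(np.arange(-h,h,1/s),np.arange(-v,v,1/s))
  P=np.stack([C[0]+gx*X[0]+gy*Y[0],C[1]+gx*X[1]+gy*Y[1]],-1)
  q=np.array([proj(c,[*p,z]) for p in P.reshape(-1,2)]).reshape(*gx.shape,2).astype(np.float32)
  return cv2.remap(im,q[...,0],q[...,1],1)
for z,n in((15.5,'felt'),(28.5,'top')):
  r=rect(z,C);
  print(n,'along x, y=0:');print([(int(i/2-90),*r[110:130,i].mean(0).astype(int).tolist()) for i in list(range(30,100,4))+list(range(270,330,4))])
  print('across, x=20:');print([(int(i/2-60),*r[i,210:230].mean(0).astype(int).tolist()) for i in list(range(30,75,3))+list(range(165,210,3))])
E
```

```text
clock: 26.28
ee_pos: [472.6, 23.7, 159.9]
ee_rot: [0.691, 0.723, -0.001, -0.0]
force: [0.5, 2.0, 0.3]
grip_width: 85.3
grasp_force: 0.0
clock: 26.7
ee_pos: [488.8, -59.9, 248.5]
ee_rot: [0.692, 0.722, 0.001, 0.0]
force: [0.6, 0.0, -0.9]
grip_width: 85.4
grasp_force: 0.0
[488.06 -58.72 247.37] [ 0.69  0.72  0.   -0.  ] 26.75
felt along x, y=0:
[(-75, 129, 99, 66), (-73, 87, 54, 29), (-71, 91, 58, 31), (-69, 90, 57, 32), (-67, 88, 59, 36), (-65, 107, 82, 55), (-63, 108, 83, 55), (-61, 94, 74, 52), (-59, 75, 76, 69), (-57, 129, 122, 104), (-55, 170, 135, 93), (-53, 167, 134, 92), (-51, 165, 132, 92), (-49, 167, 134, 93), (-47, 165, 132, 92), (-45, 167, 133, 93), (-43, 168, 134, 93), (-41, 165, 133, 92), (45, 165, 131, 91), (47, 165, 133, 92), (49, 168, 135, 94), (51, 169, 135, 93), (53, 163, 135, 100), (55, 121, 121, 109), (57, 117, 117, 105), (59, 152, 135, 111), (61, 223, 169, 105), (63, 221, 168, 106), (65, 144, 108, 69), (67, 182, 109, 50), (69, 193, 119, 58), (71, 157, 118, 76), (73, 108, 86, 61)]
across, x=20:
[(-45, 210, 157, 100), (-43, 214, 160, 102), (-42, 215, 162, 102), (-40
[... 1193 characters left out ...]
9, 138, 106, 69), (71, 86, 75, 60), (73, 107, 97, 82)]
across, x=20:
[(-45, 205, 154, 98), (-43, 208, 156, 99), (-42, 213, 160, 102), (-40, 215, 162, 102), (-39, 218, 164, 102), (-37, 210, 158, 103), (-36, 130, 124, 110), (-34, 113, 114, 103), (-33, 115, 114, 102), (-31, 131, 117, 95), (-30, 168, 133, 92), (-28, 165, 131, 91), (-27, 166, 133, 92), (-25, 169, 135, 94), (-24, 168, 135, 94), (22, 168, 134, 94), (24, 166, 133, 92), (25, 165, 133, 92), (27, 168, 134, 93), (28, 161, 130, 90), (30, 127, 114, 93), (31, 118, 117, 105), (33, 124, 121, 108), (34, 127, 125, 112), (36, 152, 134, 110), (37, 219, 168, 108), (39, 228, 177, 110), (40, 228, 178, 111), (42, 227, 177, 111), (43, 226, 175, 109)]
```

```bash
python3 -m inch '[[[0.085,0,0,0,0,0,0],[0.085,0,0,0,0,0,0]]]'; python3 -c "
from plant import robot
print(robot.sign_off())"
```

```text
clock: 26.92
ee_pos: [487.5, -57.9, 246.5]
ee_rot: [0.69, 0.724, -0.001, -0.0]
force: [-0.4, -0.2, -1.0]
grip_width: 85.1
grasp_force: 0.0
the job is handed in; nothing more can be done
None
```

The job is handed in at about 27 s; no verdict came back. By my last wrist-camera checks the weight stands within about 1 mm of the cork mat's centre, and the bundles lie flat on their felts: navy within about 5 mm of centre (judged by eye), tan about 3 mm off and taupe about 1–2 mm off.

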